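# Bolt the stone case against its spring catch

### The job

Lock the stone case on the bench: press its red spring catch down with one fingertip and, keeping it held down the whole way, push the bolt by its black tab with the other fingertip until the bolt is fully home in the keeper. Then take the hand away so that the catch springs up again behind the bolt. Only press and push, pick nothing up, and leave the small things on and around the case where they are.

Things in the scene. Friction and masses are not known exactly. Their poses are not given: they have to be found in the camera images.
- stone_case: Grey flat steel case with a two-leaf blue lid, fixed to the bench; spans its own x -75..75, y -110..130, z 0..45 mm (lid top). Origin on the table. The bolt slides along its +y (leftward seen from the robot at yaw 0). The red catch bar (x -54..-18) and the black bolt tab (x 16..52) are 70 mm apart centre to centre along x; between them all is below 60 mm above the table.
- catch_pad (a point): Middle of the top of the red catch bar (36 along the case's x, 84 along its y), at the case's x -36, y -55 mm and 71 mm above the table when up, 61 when fully down. It moves straight down only and does not travel with the bolt: a fingertip holding it down slides along it.
- catch (a joint): How far the catch is pressed straight down, m: 0 up (sprung), 0.010 fully down. Spring about 2 N at first, 5.5 N fully down. Its brass tooth stands among the bolt's three lugs and clears them only when pressed more than 0.005; let up on the way, it drops in between the next lugs and blocks the bolt.
- bolt_tab (a point): Middle of the pushing face (-y side) of the black upright tab on the bolt: 36 wide along the case's x, 10 thick along its y, top 90 mm above the table; steel foot under it up to 55 mm above the table, 4 mm out from the face. With the bolt drawn back the point is at the case's x 34, y -58.5 mm, 77 mm above the table; it moves with the bolt.
- bolt (a joint): Travel of the bolt along the case's +y, m: 0 to 0.001 drawn back (start), 0.0345 at its stop, fully home. About 2 N friction, stays where left. From 0.033 on the catch can rise behind its last lug and lock it.
- keeper (a point): Centre of the aluminium keeper on the left leaf, at the case's x 8, y 62 mm, 60 mm above the table. It and two like guides lie in a row at the case's y -1..69, x -16..32 mm, up to 60 mm above the table, ahead of the tab.
- loupe: small white-rimmed folding loupe on a black foot, 20 x 32 x 26, loose, standing on the blue lid beyond the keeper; origin under its centre. A bystander.
- ring_box: closed white ring box, 54 x 50 x 43, loose on the table close to the case; origin under its centre. A bystander.
- polish_bar: red and cream bar of polishing compound, 32 x 63 x 28, loose on the table close to the case; origin under its centre. A bystander.
- sanding_block: dark emery and cork sanding block, 42 x 72 x 24, loose on the table close to the case; origin under its centre. A bystander.
- flat_pliers: black-handled flat-nose pliers lying flat, 38 x 134 x 9, loose on the table behind the case; origin under its centre. A bystander.

How it is judged:
By the outcome, as a careful person would: the job done as asked, in the order asked, and still so for the second after the job is handed in, with the robot touching nothing.
It also fails if it takes over 35 s, if anything falls off the work surface, if the arm or the gripper's body presses on something with over 40 N, if the wrist force passes 120 N, or if a joint passes its speed limit or range.

### The arm

A 7-joint arm with a two-finger parallel gripper is mounted at the origin on a cart in front of the work surface, level with it; the furniture and walls round the work are solid. World frame = base frame: x ahead of the robot, y to its left, z up, the work surface at z = 0. Lengths are in m, angles in rad, forces in N, time in s.
With the tool pointing down it reaches from about 0.35 to 0.9 m from the base axis. Payload 19.9 kg.
Tool frame: the origin (TCP) lies midway between the tips of the shut fingers; the grasp point (between the pads) lies 19 mm behind it; z points along the fingers, y is the line along which they close (so a half turn about z gives the same grasp; the last joint's range is limited). The gripper opens to 85 mm and grips with 20 to 120 N. Pads are 22 mm wide; open, the fingers measure 114 mm over their backs; the gripper's body (76 mm by 85 mm) begins 54 mm behind the grasp point. The pads swing forward as they close: fully open they stand 13 mm farther back than shut.
Start: joints at [-1.385, 0.417, -0.01, 1.614, 0.005, 1.111, -0.053], TCP at [0.141, 0.609, 0.231] pointing down, gripper open.
Joint ranges: [-2.81, 2.81], [-0.39, 2.02], [-1.27, 1.25], [0.06, 2.57], [-1.19, 4.33], [0.19, 2], [-2.82, 2.82]. Speed limits (rad/s): [1.89, 1.89, 2.39, 2.39, 3.01, 3.01, 3.01].

### API

Orientations are given as a unit quaternion [x, y, z, w].
In Python, from cell import arm gives the robot as it stands.
- The arm moves only by the shell command python3 -m inch 'ROWS' [OPENING] [FORCE]. ROWS is JSON, a list of rows, each a list of 2 entries, a list of its own where there are three numbers: the shift along the tool's x, y, z in units of 0.12 m (1.0 is 0.12 m), then the turn, a rotation vector about the tool's x, y, z in units of 45 degrees (1.0 is 45 degrees). A call has 1 to 12 rows; each row is the pose to reach, as a shift and turn from the pose commanded when the call began, along the tool's axes at that moment; what a row does not reach only later rows make up. A row lasts 1/10 s, in which the tool goes at most 50 mm and 8.59 degrees, less where a joint would pass 70% of its speed; a pose out of reach is approached as far as the arm can. A call with a number of a shift or a turn outside -1 to 1 is refused whole. A call with a gripper value outside its range is refused whole. OPENING is the opening in per cent of the stroke, from 0 (shut) to 100 (fully open), set as the call begins (- or left out, the last holds). The fingers move at their own pace and stop on an object; FORCE is the grip in N (left out, the last holds). Time passes only in rows, so rows that repeat a pose let the fingers close. It gives the time, the measured TCP pose, the force, the opening and the grip force at its end, in the units of the state.
- arm.state(): the state, without advancing time (a new reading comes with each control period).
- arm.grab_frame(name): name is "scene" or "top"; returns a dict with "image" (384x512x3 uint8, red, green, blue), "fx", "fy", "cx", "cy" (pixels), "cam_to_world" (4x4, takes a point from camera to world coordinates). Camera axes: x right, y up, looking along -z (the intrinsics and any distortion apply to the point x, -y, -z); pixel columns grow to the right and rows downward; lengths in m; the calibration is good to about 2 mm. A picture is of the moment at which its call begins. There is no depth.
- arm.close_job(): hands the job in; it is judged then, once.
The state is a dict: "t": time; "joint_positions": joint angles; "dq": joint speeds; "joint_efforts": joint torques, N m; "tcp_pos": TCP position; "orientation": TCP orientation; "wrist_force": force on the tool from outside, world axes, zero at the start; "moment": the same for the moment, N m; "finger_gap": opening from 0.0 (shut) to 1.0 (fully open); "finger_force": force on a finger pad.
Only numpy, scipy, OpenCV 4.12 (cv2) and the standard library are available. Lean on these libraries where they do the work, as an engineer would, in place of code of your own. Each camera call takes 0.05 s, during which the arm holds its last target. There are 200 camera calls.

## Working session

There is one attempt and no reset: what is moved stays moved. The work goes in short steps, Python scripts to look and compute and a shell command to move; the robot and the scene stay as the last step left them, time stands still between calls to the robot, and variables do not carry over. Pictures are saved under pics/ and viewed, at most 10 in all, crops included, and the job is handed in when it is done.

```bash
ls; mkdir -p pics
python3 - <<'E'
from cell import arm
import cv2,numpy as np
s=arm.state()
print({k:np.round(v,3).tolist() for k,v in s.items()})
for n in("scene","top"):
    f=arm.grab_frame(n); cv2.imwrite(f"pics/{n}0.png",f["image"][:,:,::-1])
    print(n,{k:(np.round(v,4).tolist()) for k,v in f.items() if k!="image"})
E
```

```text
pics
{'t': 0.0, 'joint_positions': [-1.385, 0.418, -0.01, 1.614, 0.005, 1.111, -0.053], 'dq': [0.0, 0.001, -0.001, -0.0, -0.0, 0.001, -0.001], 'joint_efforts': [0.001, -86.444, 0.68, -43.492, 0.019, 0.007, -0.0], 'tcp_pos': [0.141, 0.609, 0.231], 'orientation': [0.114, 0.994, -0.001, -0.0], 'wrist_force': [0.243, -0.302, -0.267], 'moment': [0.058, -0.023, -0.009], 'finger_force': 0.0, 'finger_gap': 0.999}
scene {'fx': 400.1202, 'fy': 400.1202, 'cx': 255.2531, 'cy': 189.9607, 'cam_to_world': [[-0.5907, 0.5061, -0.6284, 0.0484], [-0.8067, -0.3552, 0.4722, 0.3971], [0.0158, 0.7859, 0.6181, 0.6104], [0.0, 0.0, 0.0, 1.0]]}
top {'fx': 491.0147, 'fy': 491.0147, 'cx': 252.8951, 'cy': 187.015, 'cam_to_world': [[0.0064, 0.9854, -0.17, 0.3872], [-0.9995, 0.0116, 0.0294, 0.0137], [0.0309, 0.1698, 0.985, 1.0521], [0.0, 0.0, 0.0, 1.0]]}
```

View pics/top0.png

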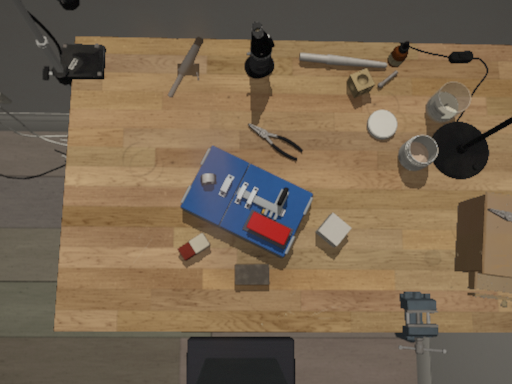

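View pics/scene0.png

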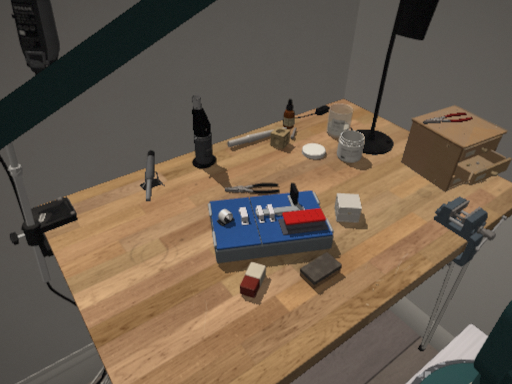

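The top view shows the case centred near (247,200), with the red catch at (269,229), the black tab at (282,198) and the keeper at (227,185). Next I'll fit the case pose from the colour masks.

```bash
cat > h.py <<'E'
import numpy as np,cv2
from cell import arm
def proj(f,P):
    M=np.linalg.inv(f["cam_to_world"]);c=np.asarray(P)@M[:3,:3].T+M[:3,3]
    return np.c_[f["cx"]+f["fx"]*c[:,0]/-c[:,2],f["cy"]-f["fy"]*c[:,1]/-c[:,2]]
def unproj(f,uv,z):
    uv=np.atleast_2d(uv);d=np.c_[(uv[:,0]-f["cx"])/f["fx"],-(uv[:,1]-f["cy"])/f["fy"],-np.ones(len(uv))]@f["cam_to_world"][:3,:3].T
    o=f["cam_to_world"][:3,3];return o+d*((z-o[2])/d[:,2])[:,None]
def world(p,P):
    P=np.asarray(P)/1000.;c,s=np.cos(p[2]),np.sin(p[2])
    return np.c_[p[0]+c*P[:,0]-s*P[:,1],p[1]+s*P[:,0]+c*P[:,1],P[:,2]]
E
python3 - <<'E'
from h import *
from scipy.optimize import minimize
fs={n:arm.grab_frame(n) for n in("top","scene")}
roi={"top":(170,140,330,270),"scene":(200,180,340,270)}
blue={};red={}
for n,f in fs.items():
    hsv=cv2.cvtColor(f["image"],cv2.COLOR_RGB2HSV);H,S,V=cv2.split(hsv)
    m=np.zeros(H.shape,bool);x0,y0,x1,y1=roi[n];m[y0:y1,x0:x1]=1
    blue[n]=m&(H>100)&(H<130)&(S>120)&(V>60)
    red[n]=m&((H<6)|(H>174))&(S>150)&(V>60)
    k=cv2.connectedComponentsWithStats(red[n].astype(np.uint8)); i=1+np.argmax(k[2][1:,4]); red[n]=k[1]==i
    print(n,blue[n].sum(),red[n].sum(),k[3][i])
def poly(f,P):
    m=np.zeros((384*1,512),np.uint8);cv2.fillConvexPoly(m,np.round(proj(f,P)*16).astype(np.int32),1,shift=4);return m>0
lid=[(-75,-110,45),(75,-110,45),(75,130,45),(-75,130,45)]
bar=[(x,y,z) for x in(-54,-18) for y in(-97,-13) for z in(63,71)]
def cost(p,names=("top","scene")):
    c=0
    for n in names:
        f=fs[n];L=poly(f,world(p,lid));c+=(blue[n]&~L).sum()+0.5*(L&~blue[n]).sum()
        h=cv2.convexHull(proj(f,world(p,bar)).astype(np.float32))
        m=np.zeros((384,512),np.uint8);cv2.fillConvexPoly(m,np.round(h*16).astype(np.int32),1,shift=4);c+=1.5*((m>0)^red[n]).sum()
    return c
g=unproj(fs["top"],[247,200],.045)[0]
for names in(("top","scene"),("top",),("scene",)):
    best=min((minimize(cost,[g[0],g[1],y],args=(names,),method="Nelder-Mead",options=dict(initial_simplex=[[g[0],g[1],y],[g[0]+.02,g[1],y],[g[0],g[1]+.02,y],[g[0],g[1],y+.1]],maxiter=200)) for y in(-.2,-.4,-.6)),key=lambda r:r.fun)
    print(names,best.x.round(4),best.fun)
    if len(names)==2:p=best.x
np.save("case.npy",p)
im=[]
for n,r in(("top",(170,135,330,275)),("scene",(190,170,350,310))):
    I=fs[n]["image"][:,:,::-1].copy();x0,y0,x1,y1=r;k=2.5
    c=cv2.resize(I[y0:y1,x0:x1],None,fx=k,fy=k,interpolation=cv2.INTER_CUBIC)
    def L(P,col,closed=True):cv2.polylines(c,[np.round((proj(fs[n],world(p,P))-[x0,y0])*k).astype(np.int32)],closed,col,1)
    L(lid,(0,255,255));L([(-54,-97,71),(-18,-97,71),(-18,-13,71),(-54,-13,71)],(0,255,0));L([(16,-58.5,90),(52,-58.5,90),(52,-48.5,90),(16,-48.5,90)],(255,0,255));L([(-16,-1,60),(32,-1,60),(32,69,60),(-16,69,60)],(255,255,0))
    im.append(c)
cv2.imwrite("pics/fit.png",np.hstack(im))
E
```

```text
top 3845 743 [268.4589502  228.18169583]
scene 3172 518 [303.11003861 216.30888031]
('top', 'scene') [ 0.5302 -0.0136 -0.4535] 3865.5
('top',) [ 0.5304 -0.0147 -0.4552] 2397.5
('scene',) [ 0.5303 -0.0142 -0.4381] 1446.0
```

View pics/fit.png

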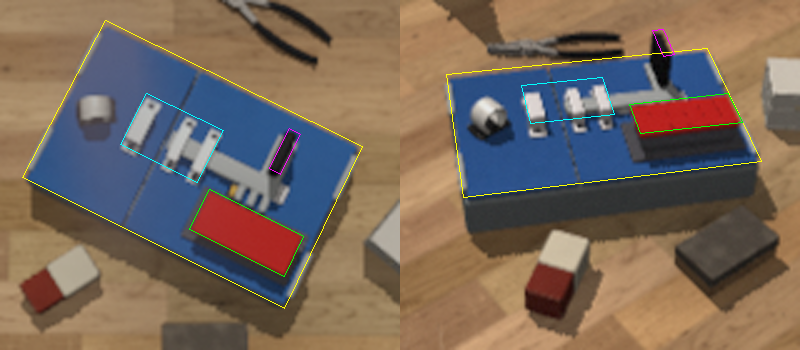

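The fit agrees in both views: lid, bar, tab and guides all line up, giving the case at (0.530, -0.014) with yaw -0.4535. I'll aim for tool y along case x, which puts tool x along case +y. A helper will work out the shifts.

```bash
cat > nav.py <<'E'
import sys
from h import *
from scipy.spatial.transform import Rotation as R
p=np.load("case.npy")
def report(goal=None):
    s=arm.state();q=R.from_quat(s["orientation"]);t=np.array(s["tcp_pos"])
    c,sn=np.cos(p[2]),np.sin(p[2]);C=np.array([[c,-sn,0],[sn,c,0],[0,0,1]])
    l=C.T@(t-[p[0],p[1],0])*1000
    print("t",round(s["t"],2),"tcp",np.round(t,4),"case mm",l.round(1),"gap",round(s["finger_gap"],3),"F case",(C.T@s["wrist_force"]).round(2),"M",(C.T@s["moment"]).round(2))
    print("q",np.round(s["joint_positions"],2))
    if goal is not None:
        G=R.from_matrix(np.c_[C[:,1],C[:,0],[0,0,-1]]);d=world(p,[goal])[0]-t
        print("shift u",(q.inv().apply(d)/.12).round(3),"turn u",((q.inv()*G).as_rotvec()/np.pi*4).round(3),"world",d.round(3))
if __name__=="__main__":report([float(a) for a in sys.argv[1:4]] if len(sys.argv)>3 else None)
E
python3 nav.py -1 -78 200
```

```text
t 0.2 tcp [0.1411 0.6086 0.2309] case mm [-622.5  388.9  230.9] gap 1.001 F case [ 1.07  0.33 -1.04] M [ 0.01 -0.03  0.02]
q [-1.38  0.42 -0.01  1.61  0.    1.11 -0.05]
shift u [-4.176 -4.951  0.262] turn u [-1.000e-03  1.000e-03  2.287e+00] world [ 0.354 -0.692 -0.031]
```

```bash
python3 -m inch '[[[-0.8,-1,0],[0,0,1]],[[-0.8,-1,0],[0,0,1]],[[-0.8,-1,0],[0,0,1]],[[-0.8,-1,0],[0,0,1]],[[-0.8,-1,0],[0,0,1]],[[-0.8,-1,0],[0,0,1]],[[-0.8,-1,0],[0,0,1]]]' 65; python3 nav.py -1 -78 200
```

```text
t: 0.9
tcp_pos: [0.2075, 0.4702, 0.2313]
orientation: [0.485, 0.874, -0.0, 0.0]
wrist_force: [-0.2, 0.2, -0.0]
finger_gap: 0.645
finger_force: 0.0
t 0.9 tcp [0.2075 0.4702 0.2313] case mm [-502.1  293.5  231.3] gap 0.645 F case [-0.28  0.12 -0.03] M [ 0.03 -0.01  0.02]
q [-1.35  0.22  0.15  1.89 -0.04  1.03 -0.62]
shift u [-5.182 -0.404  0.261] turn u [0.    0.    1.287] world [ 0.288 -0.554 -0.031]
```

```bash
python3 -m inch '[[[-1,0,0],[0,0,0.3]],[[-1,0,0],[0,0,0.3]],[[-1,0,0],[0,0,0.3]],[[-1,0,0],[0,0,0.3]]]'; python3 -m inch '[[[-1,0.1,0],[0,0,0.3]],[[-1,0.1,0],[0,0,0.3]],[[-1,0.1,0],[0,0,0.3]],[[-1,0.1,0],[0,0,0.3]]]';python3 nav.py -1 -78 200
```

```text
t: 1.3
tcp_pos: [0.2726, 0.3662, 0.2315]
orientation: [0.586, 0.811, 0.0, 0.0]
wrist_force: [-0.4, -0.5, 0.4]
finger_gap: 0.653
finger_force: 0.0
t: 1.7
tcp_pos: [0.3213, 0.2568, 0.2315]
orientation: [0.676, 0.736, 0.0, 0.0]
wrist_force: [-0.5, -0.1, -0.9]
finger_gap: 0.646
finger_force: 0.0
t 1.7 tcp [0.3213 0.2568 0.2315] case mm [-306.3  151.6  231.5] gap 0.646 F case [-0.45 -0.29 -0.89] M [0.1  0.01 0.05]
q [-1.12  0.02  0.37  2.12 -0.01  1.01 -0.65]
shift u [-2.947  1.203  0.262] turn u [ 0.    -0.     0.686] world [ 0.174 -0.34  -0.031]
```

```bash
python3 -m inch '[[[-1,0.4,0],[0,0,0.3]],[[-1,0.4,0],[0,0,0.3]],[[-1,0.4,0],[0,0,0.3]],[[-1,0.4,0],[0,0,0.3]]]'; python3 -m inch '[[[-0.8,0.7,0.1],[0,0,0.38]],[[-0.8,0.7,0.1],[0,0,0.38]],[[-0.8,0.7,0.1],[0,0,0.38]],[[-0.8,0.7,0.1],[0,0,0.38]]]';python3 nav.py -1 -78 200
```

```text
t: 2.1
tcp_pos: [0.3799, 0.1412, 0.2315]
orientation: [0.759, 0.652, 0.0, 0.0]
wrist_force: [-0.2, 0.4, 0.1]
finger_gap: 0.648
finger_force: 0.0
t: 2.5
tcp_pos: [0.4489, 0.0341, 0.219]
orientation: [0.847, 0.532, -0.0, 0.001]
wrist_force: [-0.2, 0.6, -0.0]
finger_gap: 0.653
finger_force: 0.0
t 2.5 tcp [0.4489 0.0341 0.219 ] case mm [-94.1   7.3 219. ] gap 0.653 F case [-0.43  0.41 -0.02] M [ 0.01  0.05 -0.04]
q [-0.78  0.13  0.69  2.06 -0.1   0.98 -0.49]
shift u [-0.714  0.772  0.16 ] turn u [0.001 0.002 0.006] world [ 0.046 -0.117 -0.019]
```

```bash
python3 -m inch '[[[-0.71,0.77,0.16],[0,0,0]],[[-0.71,0.77,0.16],[0,0,0]],[[-0.71,0.77,0.16],[0,0,0]],[[-0.71,0.77,0.7],[0,0,0]],[[-0.71,0.77,0.7],[0,0,0]],[[-0.71,0.77,0.7],[0,0,0]]]';python3 nav.py -1 -78 100
python3 - <<'E'
from h import *
im=[]
for n,r in(("top",(190,135,350,275)),("scene",(200,110,360,250))):
    f=arm.grab_frame(n);x0,y0,x1,y1=r
    im.append(cv2.resize(f["image"][y0:y1,x0:x1,::-1],None,fx=2.5,fy=2.5,interpolation=cv2.INTER_CUBIC))
cv2.imwrite("pics/a.png",np.hstack(im))
E
```

```text
t: 3.1
tcp_pos: [0.4927, -0.0795, 0.1336]
orientation: [0.846, 0.534, -0.002, -0.001]
wrist_force: [-0.4, 0.3, 0.6]
finger_gap: 0.651
finger_force: 0.0
t 3.1 tcp [ 0.4927 -0.0795  0.1336] case mm [ -4.8 -75.7 133.6] gap 0.651 F case [-0.53  0.06  0.6 ] M [ 0.02 -0.02 -0.01]
q [-0.47  0.39  0.69  2.03 -0.33  0.84 -0.04]
shift u [-0.019  0.033  0.28 ] turn u [-0.005  0.003  0.011] world [ 0.002 -0.004 -0.034]
```

View pics/a.png

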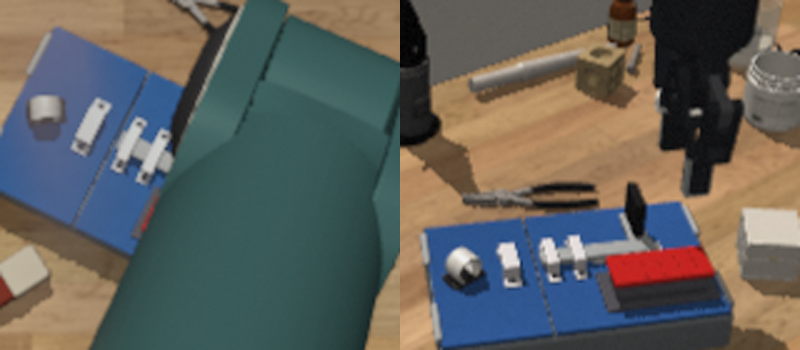

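The left panel is hidden by the arm. The scene panel shows the fingers above the case, on the -y side of the tab (right panel, finger tip at about (697,190), tab at (637,205)). I'll lower the hand.

```bash
python3 -m inch '[[[-0.01,0.03,0.2],[0,0,0.01]],[[-0.01,0.03,0.3],[0,0,0.01]],[[-0.01,0.03,0.41],[0,0,0.01]],[[-0.01,0.03,0.41],[0,0,0.01]]]';python3 nav.py -1 -77 70
python3 - <<'E'
from h import *
f=arm.grab_frame("scene");x0,y0,x1,y1=230,130,350,250
cv2.imwrite("pics/b.png",cv2.resize(f["image"][y0:y1,x0:x1,::-1],None,fx=5,fy=5,interpolation=cv2.INTER_CUBIC))
E
```

```text
t: 3.6
tcp_pos: [0.4961, -0.0834, 0.0854]
orientation: [0.848, 0.53, -0.001, -0.0]
wrist_force: [-0.2, 0.4, 0.2]
finger_gap: 0.65
finger_force: 0.0
t 3.6 tcp [ 0.4961 -0.0834  0.0854] case mm [ -0.2 -77.7  85.4] gap 0.65 F case [-0.34  0.33  0.22] M [ 0.04 -0.03  0.  ]
q [-0.41  0.48  0.64  2.05 -0.42  0.75  0.03]
shift u [ 0.006 -0.007  0.129] turn u [-0.002  0.001 -0.002] world [-0.     0.001 -0.015]
```

View pics/b.png

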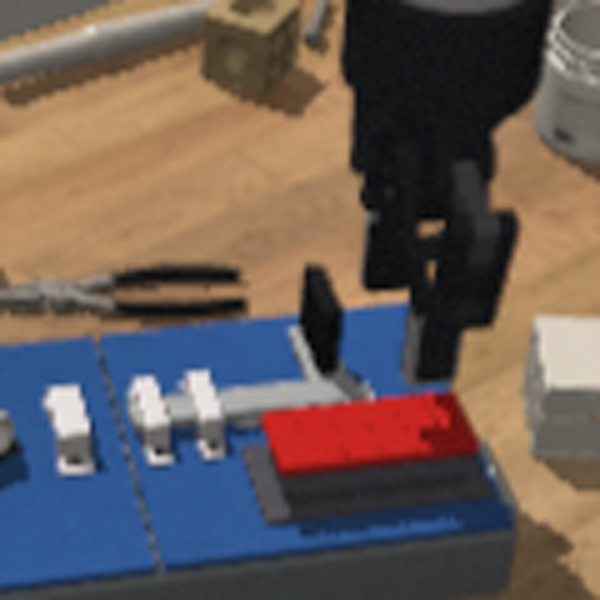

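The near fingertip bottom is at crop (430,382) and the far one at about (390,290). I'll compare both with the predicted projections.

Run:
```python
from h import *
p=np.load("case.npy");f=arm.grab_frame("scene")
for z in(85,92):
  for x in(-47,-42,-36,-29,24,34,41):
    print(z,x,((proj(f,world(p,[(x,-88,z),(x,-66,z)]))-[230,130])*5).round().tolist())
```

```text
85 -47 [[461.0, 408.0], [407.0, 414.0]]
85 -42 [[457.0, 400.0], [404.0, 406.0]]
85 -36 [[452.0, 390.0], [400.0, 396.0]]
85 -29 [[447.0, 379.0], [395.0, 385.0]]
85 24 [[409.0, 300.0], [360.0, 305.0]]
85 34 [[403.0, 285.0], [353.0, 290.0]]
85 41 [[398.0, 276.0], [349.0, 280.0]]
92 -47 [[463.0, 395.0], [409.0, 401.0]]
92 -42 [[459.0, 387.0], [406.0, 393.0]]
92 -36 [[454.0, 377.0], [401.0, 383.0]]
92 -29 [[449.0, 366.0], [396.0, 372.0]]
92 24 [[411.0, 287.0], [361.0, 292.0]]
92 34 [[404.0, 272.0], [355.0, 277.0]]
92 41 [[400.0, 263.0], [350.0, 268.0]]
```

```bash
python3 -m inch '[[[0,0,0.06],[0,0,0]],[[0,0,0.12],[0,0,0]],[[0,0,0.15],[0,0,0]],[[0,0,0.15],[0,0,0]]]'; python3 -m inch '[[[0,0,0.02],[0,0,0]],[[0,0,0.02],[0,0,0]]]'; python3 -m inch '[[[0,0,0.02],[0,0,0]],[[0,0,0.02],[0,0,0]]]';python3 nav.py -1 -77 60
```

```text
t: 4.1
tcp_pos: [0.4962, -0.0839, 0.0676]
orientation: [0.849, 0.529, -0.0, -0.0]
wrist_force: [0.4, 0.4, 0.3]
finger_gap: 0.65
finger_force: 0.0
t: 4.3
tcp_pos: [0.4966, -0.084, 0.0657]
orientation: [0.849, 0.529, -0.0, 0.0]
wrist_force: [-0.8, -0.7, 3.3]
finger_gap: 0.647
finger_force: 1.2
t: 4.5
tcp_pos: [0.4966, -0.084, 0.0633]
orientation: [0.849, 0.529, 0.0, 0.0]
wrist_force: [-0.5, -0.9, 2.8]
finger_gap: 0.648
finger_force: 1.6
t 4.5 tcp [ 0.4966 -0.084   0.0633] case mm [  0.6 -78.   63.3] gap 0.648 F case [-0.08 -1.    2.82] M [-0.2   0.12  0.02]
q [-0.39  0.52  0.61  2.06 -0.45  0.7   0.06]
shift u [ 0.008 -0.013  0.027] turn u [ 0.     0.    -0.003] world [-0.001  0.002 -0.003]
```

Contact was at TCP z of about 66.3 mm, so the tips sit about 4.7 mm behind the TCP. I'll press to about 58 mm, which is roughly 8.5 mm of catch travel.

```bash
python3 -m inch '[[[0,0,0.02],[0,0,0]],[[0,-0.005,0.045],[0,0,0]],[[0,-0.005,0.045],[0,0,0]],[[0,-0.005,0.045],[0,0,0]]]';python3 nav.py -1 -69.5 58
```

```text
t: 4.9
tcp_pos: [0.4963, -0.0839, 0.058]
orientation: [0.849, 0.529, 0.0, 0.0]
wrist_force: [1.3, -1.6, 5.1]
finger_gap: 0.65
finger_force: 2.5
t 4.9 tcp [ 0.4963 -0.0839  0.058 ] case mm [  0.3 -78.   58. ] gap 0.65 F case [ 1.87 -0.85  5.12] M [-0.35 -0.4   0.05]
q [-0.38  0.52  0.6   2.06 -0.46  0.69  0.06]
shift u [ 0.071 -0.011  0.   ] turn u [ 0.001  0.    -0.003] world [ 0.003  0.008 -0.   ]
```

```bash
python3 -m inch '[[[0.03,0,0],[0,0,0]],[[0.06,0,0],[0,0,0]],[[0.09,0,0],[0,0,0]],[[0.12,0,0],[0,0,0]],[[0.15,0,0],[0,0,0]],[[0.18,0,0],[0,0,0]],[[0.18,0,0],[0,0,0]]]';python3 nav.py -1 -35 58
```

```text
t: 5.6
tcp_pos: [0.5053, -0.0641, 0.0579]
orientation: [0.848, 0.529, -0.0, -0.0]
wrist_force: [-1.0, -1.2, 4.6]
finger_gap: 0.649
finger_force: 2.5
t 5.6 tcp [ 0.5053 -0.0641  0.0579] case mm [ -0.3 -56.3  57.9] gap 0.649 F case [-0.37 -1.52  4.61] M [-0.22  0.22  0.02]
q [-0.42  0.53  0.6   2.04 -0.46  0.7   0.02]
shift u [ 0.177 -0.006 -0.001] turn u [-0.     0.    -0.002] world [0.009 0.019 0.   ]
```

```bash
python3 -m inch '[[[0.03,0,0],[0,0,0]],[[0.06,0,0],[0,0,0]],[[0.09,0,0],[0,0,0]],[[0.12,0,0],[0,0,0]],[[0.14,0,0],[0,0,0]],[[0.14,0,0],[0,0,0]]]';python3 nav.py -1 -35 58
python3 - <<'E'
from h import *
f=arm.grab_frame("scene");x0,y0,x1,y1=230,130,350,250
p=np.load("case.npy")
c=cv2.resize(f["image"][y0:y1,x0:x1,::-1],None,fx=5,fy=5,interpolation=cv2.INTER_CUBIC)
for y,col in((-48.5,(255,0,255)),(-20,(0,255,0))):
    cv2.polylines(c,[np.round((proj(f,world(p,[(16,y,90),(52,y,90)]))-[x0,y0])*5).astype(np.int32)],False,col,1)
cv2.imwrite("pics/c.png",c)
E
```

```text
t: 6.2
tcp_pos: [0.5126, -0.0492, 0.0579]
orientation: [0.849, 0.529, -0.0, -0.0]
wrist_force: [-1.6, -0.9, 5.3]
finger_gap: 0.651
finger_force: 2.6
t 6.2 tcp [ 0.5126 -0.0492  0.0579] case mm [ -0.3 -39.6  57.9] gap 0.651 F case [-1.   -1.52  5.32] M [-0.4   0.28  0.03]
q [-0.44  0.54  0.6   2.03 -0.46  0.71 -0.01]
shift u [ 0.039 -0.006 -0.001] turn u [-0.001  0.001 -0.002] world [0.001 0.004 0.   ]
```

View pics/c.png

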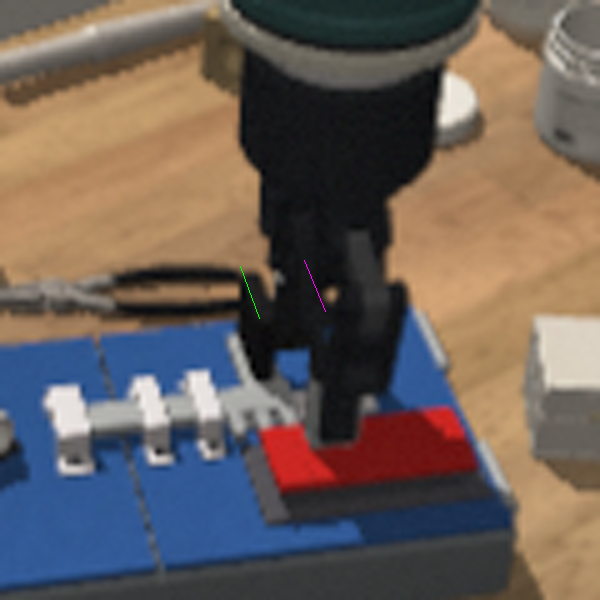

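The tab has moved about 28 mm, with its leading top edge near the green line at (250,290), and the red bar is held down. I'll continue slowly until I feel the stop.

```bash
python3 -m inch '[[[0.015,0,0],[0,0,0]],[[0.03,0,0],[0,0,0]],[[0.03,0,0],[0,0,0]]]';python3 nav.py|head -1;python3 -m inch '[[[0.01,0,0],[0,0,0]],[[0.015,0,0],[0,0,0]],[[0.015,0,0],[0,0,0]]]';python3 nav.py|head -1
```

```text
t: 6.55
tcp_pos: [0.5141, -0.0461, 0.0579]
orientation: [0.849, 0.529, -0.0, -0.0]
wrist_force: [-1.8, -2.9, 4.4]
finger_gap: 0.648
finger_force: 2.7
t 6.55 tcp [ 0.5141 -0.0461  0.0579] case mm [ -0.3 -36.2  57.9] gap 0.648 F case [-0.38 -3.39  4.45] M [-0.66  0.23  0.06]
t: 6.85
tcp_pos: [0.5148, -0.0447, 0.0578]
orientation: [0.849, 0.529, -0.0, -0.0]
wrist_force: [-1.9, -3.2, 5.5]
finger_gap: 0.651
finger_force: 3.0
t 6.85 tcp [ 0.5148 -0.0447  0.0578] case mm [ -0.3 -34.6  57.8] gap 0.651 F case [-0.28 -3.65  5.54] M [-0.97  0.3   0.08]
```

```bash
python3 -m inch '[[[0.012,0,0],[0,0,0]],[[0.012,0,0],[0,0,0]]]';python3 nav.py|head -1;python3 -m inch '[[[0.012,0,0],[0,0,0]],[[0.012,0,0],[0,0,0]]]';python3 nav.py|head -1
```

```text
t: 7.05
tcp_pos: [0.5152, -0.0441, 0.0579]
orientation: [0.849, 0.529, -0.001, 0.0]
wrist_force: [-4.3, -7.2, 6.9]
finger_gap: 0.651
finger_force: 6.3
t 7.05 tcp [ 0.5152 -0.0441  0.0579] case mm [ -0.2 -33.9  57.9] gap 0.651 F case [-0.71 -8.41  6.89] M [-1.73  0.32 -0.2 ]
t: 7.25
tcp_pos: [0.5153, -0.0439, 0.0578]
orientation: [0.849, 0.528, -0.001, 0.0]
wrist_force: [-9.2, -12.6, 9.8]
finger_gap: 0.648
finger_force: 9.9
t 7.25 tcp [ 0.5153 -0.0439  0.0578] case mm [ -0.2 -33.8  57.8] gap 0.648 F case [ -2.72 -15.32   9.8 ] M [-3.25  0.34 -0.36]
```

The force rises with no further motion, so the bolt is at its stop. I'll ease the push and then lift straight up.

```bash
python3 -m inch '[[[-0.014,0,0],[0,0,0]],[[-0.014,0,0],[0,0,0]],[[-0.016,0,-0.05],[0,0,0]],[[-0.02,0,-0.1],[0,0,0]],[[-0.04,0,-0.2],[0,0,0]],[[-0.06,0,-0.4],[0,0,0]],[[-0.06,0,-0.7],[0,0,0]],[[-0.06,0,-1],[0,0,0]],[[-0.06,0,-1],[0,0,0]]]';python3 nav.py -90 0 200|head -3; python3 -m inch '[[[-1,0,-0.3],[0,0,0]],[[-1,0,-0.3],[0,0,0]],[[-1,0,-0.3],[0,0,0]],[[-1,0,-0.3],[0,0,0]]]'
python3 - <<'E'
from h import *
p=np.load("case.npy");im=[]
for n,r in(("top",(190,140,310,260)),("scene",(220,150,340,270))):
    f=arm.grab_frame(n);x0,y0,x1,y1=r;k=3.3
    c=cv2.resize(f["image"][y0:y1,x0:x1,::-1],None,fx=k,fy=k,interpolation=cv2.INTER_CUBIC)
    def L(P,col):cv2.polylines(c,[np.round((proj(f,world(p,P))-[x0,y0])*k).astype(np.int32)],True,col,1)
    L([(-54,-97,71),(-18,-97,71),(-18,-13,71),(-54,-13,71)],(0,255,0));L([(16,-24,90),(52,-24,90),(52,-14,90),(16,-14,90)],(255,0,255))
    im.append(c)
cv2.imwrite("pics/d.png",np.hstack(im))
E
```

```text
t: 8.15
tcp_pos: [0.5153, -0.0483, 0.1826]
orientation: [0.848, 0.529, 0.003, 0.001]
wrist_force: [-0.1, -0.6, -0.7]
finger_gap: 0.652
finger_force: 0.0
t 8.15 tcp [ 0.5153 -0.0483  0.1826] case mm [  1.7 -37.7 182.6] gap 0.652 F case [ 0.2  -0.61 -0.75] M [0.03 0.05 0.04]
q [-0.57  0.35  0.74  1.95 -0.29  0.94 -0.15]
shift u [ 0.313 -0.764 -0.148] turn u [ 0.006 -0.005 -0.002] world [-0.066  0.074  0.017]
t: 8.55
tcp_pos: [0.4594, -0.1589, 0.2154]
orientation: [0.85, 0.527, 0.001, 0.0]
wrist_force: [0.8, 1.5, -1.3]
finger_gap: 0.653
finger_force: 0.0
```

View pics/d.png

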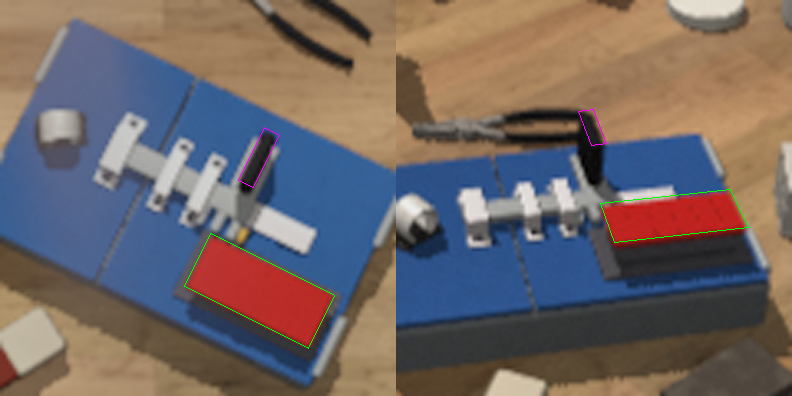

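The tab sits on the home outline at (258,160), the bolt reaches the keeper at (120,150), and the catch is back up on its 71 mm outline at (258,290). The brass tooth is behind the last lug at (243,235), and the loupe and other small things haven't moved.

```bash
python3 -c "
from cell import arm
print(arm.close_job())"
```

```text
the job is handed in; nothing more can be done
None
```

The case is locked: the bolt is fully home in the keeper, the catch has sprung up behind it, the bystanders I could see in the last images had not moved, and the job is handed in after about 8.6 s of robot time.

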